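# Clamp a glued chocolate gift box with the folding-crank press

## Robot

A 6-joint arm with a two-finger parallel gripper is mounted at the origin on the work surface. World frame = base frame: x ahead of the robot, y to its left, z up, the work surface at z = 0. Lengths are in m, angles in rad, forces in N, time in s.
With the tool pointing down it reaches from about 0.375 to 0.9 m from the base axis. Payload 3.1 kg.
Tool frame: the origin (TCP) lies where the fingers leave the gripper's body, on its centre line; the fingertips stand 73 mm ahead of it and the grasp point (between the pads) lies 54 mm ahead of it; z points along the fingers, y is the line along which they close (so a half turn about z gives the same grasp; the last joint's range is limited). The gripper opens to 85 mm and grips with 20 to 120 N. Pads are 22 mm wide; open, the fingers measure 114 mm over their backs; the gripper's body (76 mm by 85 mm) begins 54 mm behind the grasp point. The pads swing forward as they close: fully open they stand 13 mm farther back than shut.
Start: joints at [-1.312, 0.527, 1.433, -0, 1.181, -0.178], TCP at [0.265, -0.566, 0.304] pointing down, gripper open.
Joint ranges: [-3.08, 3.08], [-0.75, 2.2], [0.22, 2.44], [-1.43, 4.57], [0, 2.65], [-2.85, 2.85]. Speed limits (rad/s): [2.79, 2.79, 3.14, 3.14, 3.14, 3.14].

## Interface

Orientations are given as a unit quaternion [x, y, z, w].
In Python, from station import manip gives the robot as it stands.
- The arm moves only by the shell command python3 -m crank 'ROWS' [FORCE]. ROWS is JSON, a list of rows, each an object with "dp": the shift along the tool's x, y, z normalised to -1 to 1, where 1 is 50 cm, a list of three; "delta_rot": the turn, a rotation vector about the tool's x, y, z normalised to -1 to 1, where 1 is 2 pi rad, a list of three; "fingers": the opening, from -1 (shut) to 1 (fully open). A call has 1 to 12 rows; each row shifts and turns the commanded pose from where the row before left it, along the tool's axes as they then stand; what a row does not reach is not made up. A row lasts 1/12 s, in which the tool goes at most 41.7 mm and 7.16 degrees, less where a joint would pass 70% of its speed; a pose out of reach is approached as far as the arm can. A call with a number of a shift or a turn outside -1 to 1 is refused whole. A call with a gripper value outside its range is refused whole. The fingers move at their own pace and stop on an object; FORCE is the grip in N (left out, the last holds). Time passes only in rows, so rows that do not move let the fingers close. It gives the time, the measured TCP pose, the force, the opening and the grip force at its end, in the units of the state.
- manip.sense(): the state, without advancing time (a new reading comes with each control period).
- manip.snapshot(name): name is "scene" or "top" or "wrist"; returns (picture, depth): 420x560x3 uint8, red, green, blue; 420x560 float32, m along the optical axis (not along the pixel's ray), 0 where there is no reading.
- manip.camera_model(name): a dict with "fx", "fy", "cx", "cy" (pixels), "origin" and "attitude" of the camera in the world. Camera axes: x right, y up, looking along -z (the intrinsics and any distortion apply to the point x, -y, -z); pixel columns grow to the right and rows downward; lengths in m; the calibration is good to about 2 mm. A picture is of the moment at which its call begins: read the wrist's pose just before it. camera_model takes no time and is no camera call; for the wrist camera it gives the pose at the moment of the call.
- manip.sign_off(): hands the job in; it is judged then, once.
The state is a dict: "t": time; "q": joint angles; "qd": joint speeds; "tau": joint torques, N m; "tcp_pos": TCP position; "tool_rot": TCP orientation; "force": force on the tool from outside, world axes, zero at the start; "ft_torque": the same for the moment, N m; "finger_gap": opening from 0.0 (shut) to 1.0 (fully open); "gripper_force": force on a finger pad.
Only numpy, scipy, OpenCV 4.12 (cv2) and the standard library are available. Lean on these libraries where they do the work, as an engineer would, in place of code of your own. Each camera call takes 0.05 s, during which the arm holds its last target. There are 200 camera calls.

## Task

The lid of the yellow gift box in the small green press has just been glued. Swing the press's folded red crank handle up until it stands upright, then turn the crank clockwise by it until the pad has come down and squeezes the box firmly: stop when the crank pushes clearly harder than it ran free (about half as hard again), before the box is crushed. Let go and leave the press clamped with its handle upright, the box where it stood, and everything else on the counter undisturbed.

Things in the scene. Friction and masses are not known exactly. Their poses are not given: they have to be found in the camera images.
- press_base: Base plate of the fixed green screw press, 170 x 190 x 20 mm, origin at the centre of its underside. Two steel posts 156 mm apart along its y axis carry a green bridge 40 x 190 x 24 mm whose top lies 40 mm below point crank_axis (nuts to 6 mm above the bridge).
- crank_axis (a point): Point on the crank's vertical turning axis above the bridge, level with the handle's pivot; the 28 mm wide hub lies below it. Clockwise seen from above lowers the pad. The crank runs free with about 8 N of push at the handle (75 mm radius); squeezing the box adds about 0.8 N for each 10 N of squeeze. When the hand stops, the free push relaxes to some 3 to 5 N; the added part stays. It stays where it is left.
- handle_pivot (a point): Pivot (level hinge pin) of the folding handle at the outer end of the crank arm, 75 mm from the crank axis: it tells which way the crank points. The steel arm runs level from the axis to here, 11 mm wide, 9 mm thick, its top 9 mm below the pivot.
- handle_grip (a point): Point on the centre line of the red handle, 42 mm from its pivot, a good place to hold it. The handle is a red sleeve, 16 mm in diameter, from 8 to 60 mm from the pivot, and spins freely about its own length. Folded, it lies on the arm and points from the pivot in towards the crank axis; its free end swings up about the pivot until it stands upright.
- handle (a joint): Angle of the folding handle: 0 folded flat along the arm, 1.57 upright against its stop. A stiff pivot (about 5 N at the grip point moves it) keeps it where it is left.
- press_pad: Round steel pad with rubber face, 64 mm wide, 11 mm thick, under the press spindle; origin at the centre of its underside. It starts some 4 to 35 mm above the gift box, comes down as the crank is turned clockwise (under one turn in all), and is stiffly sprung: once it touches, the squeeze grows fast, so go on in small steps and feel the push.
- gift_box: Yellow gift box with round gold seal, 110 x 100 x 45 mm, 0.26 to 0.5 kg, standing on the press's base plate under the pad; origin at the centre of its underside, z up. A squeeze of 25 to 95 N is right (push at the handle 2 to 7 N more than it ran free, 4.5 N is ideal); more than 120 N crushes it.
- glue_pot: Bystander, to be left alone: white glue pot with orange cap, 50 mm wide, 64 mm high; origin at the centre of its underside.
- bone_folder: Bystander, to be left alone: flat ivory creasing tool, 120 x 20 x 6 mm; origin at the centre of its underside.
- pink_box: Bystander, to be left alone: pink gift box, 200 x 90 x 35 mm; origin at the centre of its underside.
- pink_box_top: Bystander, to be left alone: paler pink gift box, 180 x 85 x 30 mm, lying on the pink box; origin at the centre of its underside.
- mint_box: Bystander, to be left alone: mint green gift box, 160 x 140 x 40 mm; origin at the centre of its underside.
- red_box: Bystander, to be left alone: red gift box, 140 x 200 x 35 mm; origin at the centre of its underside.
- praline_tray: Bystander, to be left alone: pale blue open tray of pralines, 110 x 200 x 28 mm; origin at the centre of its underside.
- cocoa_tin: Bystander, to be left alone: purple tin with brass lid, 79 mm wide, 108 mm high; origin at the centre of its underside.
There are look-alikes about, which are no part of the job. Of the things shaped like the gift_box, the yellow one is meant.

How it is judged:
On the way, in this order (a step that is already met when the one before it is completed fails the run):
1. the handle has been swung up upright, before the pad presses the box (value of joint handle above 1.35 rad and contact force between press_pad and gift_box below 5 N), for 0.2 s.
2. the pad has been cranked down onto the box, the handle still upright (contact force between press_pad and gift_box above 15 N and value of joint handle above 1.2 rad), for 0.2 s.
At the end, for the whole second after the job is handed in: The pad squeezes the gift box with 25 to 95 N, the handle is still up (joint above 1.2 rad), and the box stands level, at rest, within 15 mm of where it stood (contact force between press_pad and gift_box between 25 and 95 N and value of joint handle above 1.2 rad and distance of gift_box from where it was at the start of the episode below 0.015 m and linear speed of gift_box below 0.01 m/s and angle between gift_box's own z axis and vertical below 0.05 rad); the robot touches nothing.
It fails at once if the gift box is crushed (pad squeezes it with more than 120 N) (contact force between press_pad and gift_box above 120 N).
It fails at once if a bystander is disturbed (moved by more than 20 mm) (distance of any of glue_pot, bone_folder, pink_box, pink_box_top, mint_box, red_box, praline_tray, cocoa_tin from where it was at the start of the episode above 0.02 m).
It also fails if it takes over 72 s, if anything falls off the work surface, if the arm or the gripper's body presses on something with over 40 N, if the wrist force passes 120 N, or if a joint passes its speed limit or range.

## Working session

There is one attempt and no reset: what is moved stays moved. The work goes in short steps, Python scripts to look and compute and a shell command to move; the robot and the scene stay as the last step left them, time stands still between calls to the robot, and variables do not carry over. Pictures are saved under pics/ and viewed, at most 10 in all, crops included, and the job is handed in when it is done.

```bash
ls; mkdir -p pics; python3 - <<'E'
from station import manip
import cv2,numpy as np
for n in("scene","top"):
    p,d=manip.snapshot(n); np.savez(f"{n}.npz",p=p,d=d); cv2.imwrite(f"pics/{n}0.png",p[:,:,::-1]); print(n,manip.camera_model(n))
print(manip.sense())
E
```

```text
pics
scene {'fx': 417.957846703657, 'fy': 417.957846703657, 'cx': 283.68991740186243, 'cy': 215.19228309914558, 'origin': array([1.23688361, 0.05719897, 1.03327045]), 'attitude': array([0.21373652, 0.24088302, 0.70212277, 0.6350714 ])}
top {'fx': 442.8881606665453, 'fy': 442.8881606665453, 'cx': 287.6228930368934, 'cy': 215.94854001810518, 'origin': array([0.47732919, 0.00822439, 1.14795874]), 'attitude': array([-0.01489545,  0.02729351,  0.70735992, -0.70616933])}
{'t': 0.1, 'q': array([-1.31150073e+00,  5.28383252e-01,  1.43377216e+00, -4.93986042e-07,
        1.18135734e+00, -1.78497943e-01]), 'qd': array([-0.00050205, -0.00219666, -0.00120251, -0.00047071,  0.00053297,
       -0.0001365 ]), 'tau': array([ 2.00428221e-04, -4.43301594e+01, -1.78586555e+01, -2.35101197e-04,
        3.87265711e-03, -3.87881300e-06]), 'tcp_pos': array([ 0.26486331, -0.56555925,  0.30302578]), 'tool_rot': array([ 9.76137143e-01,  2.17152842e-01, -3.90025879e-05, -9.59257985e-04]), 'force': array([-0.15942679, -0.06315261, -0.24703778]), 'ft_torque': array([ 0.03171546,  0.01432277, -0.01770899]), 'gripper_force': 0.0, 'finger_gap': 0.9989278465788753}
```

View pics/scene0.png

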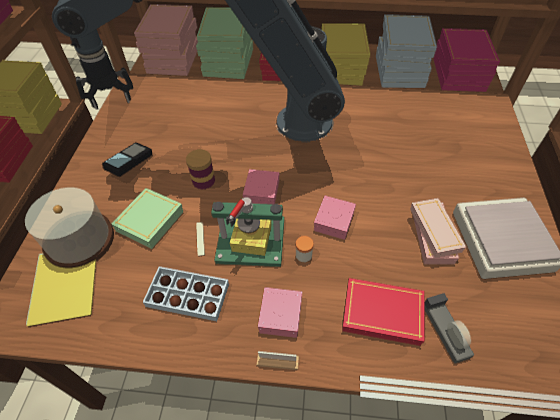

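View pics/top0.png

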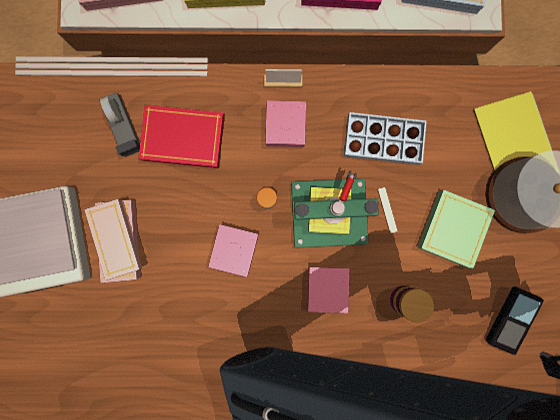

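The scene view shows the green press at about (248,235) with the yellow box inside it and the red handle at (238,208). In the top view the press is at (335,212) and the folded red handle runs from (352,173) to (344,200). Yellow candidates are the box under the pad at top (330,210) and the flat yellow sheet at top (513,128). The one in the press fits because it is a box with a seal standing under the pad. I'll confirm that in a crop.

```bash
cat > h.py <<'E'
import numpy as np
from scipy.spatial.transform import Rotation as R
def cloud(d,c):
    v,u=np.mgrid[:d.shape[0],:d.shape[1]]
    P=np.stack([(u-c['cx'])/c['fx']*d,-(v-c['cy'])/c['fy']*d,-d],-1)
    return P@R.from_quat(c['attitude']).as_matrix().T+np.array(c['origin'])
E
python3 - <<'E'
from station import manip
import cv2,numpy as np
from h import *
ims=[]
for n,(u0,v0,u1,v1) in(("top",(280,160,410,260)),("scene",(190,180,320,280))):
    z=np.load(n+".npz");p,d=z['p'],z['d'];X=cloud(d,manip.camera_model(n))
    ims.append(cv2.resize(p[v0:v1,u0:u1,::-1],None,fx=3,fy=3,interpolation=cv2.INTER_CUBIC))
    hsv=cv2.cvtColor(p,cv2.COLOR_RGB2HSV).astype(int);H,S,V=hsv[...,0],hsv[...,1],hsv[...,2]
    box=np.zeros(H.shape,bool);box[v0:v1,u0:u1]=1;box&=d>0
    red=box&((H<6)|(H>174))&(S>170)&(V>90)&(X[...,2]>.1)
    Q=X[red];c=Q.mean(0);w=np.linalg.svd(Q-c)[2][0];s=(Q-c)@w
    print(n,'red',len(Q),c,w,c+w*np.percentile(s,2),c+w*np.percentile(s,98))
    gr=box&(H>50)&(H<90)&(S>80)
    for lo,hi in((.005,.04),(.1,.2)):
        Q=X[gr&(X[...,2]>lo)&(X[...,2]<hi)]
        if len(Q)>20:
            r=cv2.minAreaRect((Q[:,:2]*1000).astype(np.float32)); print(' green',len(Q),np.median(Q[:,2]),r)
    ye=box&(H>20)&(H<35)&(S>120);Q=X[ye];print(' yellow',len(Q),np.median(Q,0),np.ptp(Q,0))
    Q=X[box&(X[...,2]>.16)&(S<70)];print(' grey high',len(Q),Q.mean(0) if len(Q) else 0, Q[:,2].max() if len(Q) else 0)
cv2.imwrite("pics/crop0.png",np.hstack(ims))
E
```

```text
top red 155 [ 0.59158367 -0.13441676  0.20675225] [-0.91562632  0.39159123  0.09102056] [ 0.61409153 -0.14404283  0.20451479] [ 0.56968217 -0.12505002  0.20892943]
 green 2113 0.020246055431007104 ((553.8526000976562, -119.06035614013672), (167.11001586914062, 188.19041442871094), 2.4640116691589355)
 green 923 0.15626037788151448 ((554.6591796875, -117.91596984863281), (39.988059997558594, 188.09849548339844), 2.5524721145629883)
 yellow 869 [ 0.52945521 -0.10474287  0.06513268] [0.12701676 0.14811177 0.19004161]
 grey high 468 [ 0.55997357 -0.12068923  0.17350557] 0.2039037056842563
scene red 97 [ 0.5924653  -0.13218389  0.2061021 ] [ 0.92501768 -0.36009707 -0.12112962] [ 0.57033642 -0.12356941  0.20899984] [ 0.6141514  -0.140626    0.20326233]
 green 1005 0.019447839172618275 ((556.989501953125, -117.14464569091797), (167.02342224121094, 187.9358367919922), 2.9839274883270264)
 green 469 0.15521526506591066 ((576.9440307617188, -116.82819366455078), (86.04460144042969, 186.30715942382812), 1.666803240776062)
 yellow 914 [ 0.59195016 -0.10343066  0.06366073] [0.09996203 0.10315472 0.11782244]
 grey high 363 [ 0.57160968 -0.12332393  0.17526754] 0.2040669750961328
```

View pics/crop0.png

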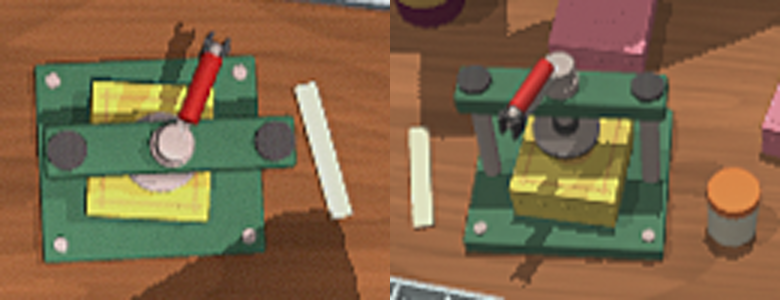

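The crop confirms it: a yellow box with the pad above it, and the folded handle pointing inward from a pivot at about (0.623,-0.147). Crank axis is about (0.5545,-0.118,0.196) and the arm direction about -23°. I'll move above the grip with tool x at 157°, which leaves wrist range for turning clockwise.

```bash

python3 -m crank '[{"dp":[0.0593,-0.0323,-0.0075],"delta_rot":[0,0,0],"fingers":1},{"dp":[0.0593,-0.0323,-0.0075],"delta_rot":[0,0,0],"fingers":1},{"dp":[0.0593,-0.0323,-0.0075],"delta_rot":[0,0,0],"fingers":1},{"dp":[0.0593,-0.0323,-0.0075],"delta_rot":[0,0,0],"fingers":1},{"dp":[0.0593,-0.0323,-0.0075],"delta_rot":[0,0,0],"fingers":1},{"dp":[0.0593,-0.0323,-0.0075],"delta_rot":[0,0,0],"fingers":1},{"dp":[0.0593,-0.0323,-0.0075],"delta_rot":[0,0,0],"fingers":1},{"dp":[0.0593,-0.0323,-0.0075],"delta_rot":[0,0,0],"fingers":1},{"dp":[0.0593,-0.0323,-0.0075],"delta_rot":[0,0,0],"fingers":1},{"dp":[0.0593,-0.0323,-0.0075],"delta_rot":[0,0,0],"fingers":1},{"dp":[0.0593,-0.0323,-0.0075],"delta_rot":[0,0,0],"fingers":1},{"dp":[0.0593,-0.0323,-0.0075],"delta_rot":[0,0,0],"fingers":1}]' 20
python3 -m crank '[{"dp":[0.0593,-0.0323,-0.0075],"delta_rot":[0,0,0],"fingers":1},{"dp":[0.0593,-0.0323,-0.0075],"delta_rot":[0,0,0],"fingers":1},{"dp":[0.0593,-0.0323,-0.0075],"delta_rot":[0,0,0],"fingers":1},{"dp":[0.0593,-0.0323,-0.0075],"delta_rot":[0,0,0],"fingers":1},{"dp":[0,0,0],"delta_rot":[0,0,-0.01835],"fingers":1},{"dp":[0,0,0],"delta_rot":[0,0,-0.01835],"fingers":1},{"dp":[0,0,0],"delta_rot":[0,0,-0.01835],"fingers":1},{"dp":[0,0,0],"delta_rot":[0,0,-0.01835],"fingers":1},{"dp":[0,0,0],"delta_rot":[0,0,-0.01835],"fingers":1},{"dp":[0,0,0],"delta_rot":[0,0,-0.01835],"fingers":1},{"dp":[0,0,0],"delta_rot":[0,0,-0.01835],"fingers":1},{"dp":[0,0,0],"delta_rot":[0,0,-0.01835],"fingers":1}]'
python3 -m crank '[{"dp":[0,0,0],"delta_rot":[0,0,-0.01835],"fingers":1},{"dp":[0,0,0],"delta_rot":[0,0,-0.01835],"fingers":1},{"dp":[0,0,0],"delta_rot":[0,0,-0.01835],"fingers":1},{"dp":[0,0,0],"delta_rot":[0,0,-0.01835],"fingers":1},{"dp":[0,0,0],"delta_rot":[0,0,-0.01835],"fingers":1},{"dp":[0,0,0],"delta_rot":[0,0,-0.01835],"fingers":1},{"dp":[0,0,0],"delta_rot":[0,0,-0.01835],"fingers":1},{"dp":[0,0,0],"delta_rot":[0,0,-0.01835],"fingers":1},{"dp":[0,0,0],"delta_rot":[0,0,-0.01835],"fingers":1},{"dp":[0,0,0],"delta_rot":[0,0,-0.01835],"fingers":1},{"dp":[0,0,0],"delta_rot":[0,0,-0.01835],"fingers":1},{"dp":[0,0,0],"delta_rot":[0,0,-0.01835],"fingers":1}]'
python3 - <<'E'
from station import manip
import cv2,numpy as np
from h import *
np.set_printoptions(suppress=True,precision=4)
s=manip.sense();print(s['q'],R.from_quat(s['tool_rot']).as_matrix())
c=manip.camera_model("wrist");p,d=manip.snapshot("wrist");X=cloud(d,c);print(c['origin'])
cv2.imwrite("pics/w1.png",p[:,:,::-1])
hsv=cv2.cvtColor(p,cv2.COLOR_RGB2HSV).astype(int);H,S,V=hsv[...,0],hsv[...,1],hsv[...,2]
red=((H<6)|(H>174))&(S>170)&(V>90)&(X[...,2]>.15)&(d>0)
Q=X[red];print(len(Q))
if len(Q)>20:
    q=Q.mean(0);w=np.linalg.svd(Q-q,full_matrices=False)[2][0];t=(Q-q)@w
    print(q,w,q+w*np.percentile(t,2),q+w*np.percentile(t,98),np.percentile(Q[:,2],95))
    print(np.argwhere(red).mean(0))
E
```

```text
t: 1.1
tcp_pos: [0.5056, -0.238, 0.3487]
tool_rot: [0.976, 0.217, -0.0, -0.0]
force: [0.6, -0.6, -0.4]
finger_gap: 1.001
gripper_force: 0.0
t: 2.1
tcp_pos: [0.5848, -0.1307, 0.3633]
tool_rot: [0.776, 0.631, -0.0, -0.001]
force: [-0.2, -0.0, -0.2]
finger_gap: 1.001
gripper_force: 0.0
t: 3.1
tcp_pos: [0.5848, -0.1307, 0.3633]
tool_rot: [0.195, 0.981, 0.0, -0.001]
force: [-0.5, -0.8, 0.9]
finger_gap: 1.005
gripper_force: 0.0
[-0.4062  0.4319  1.4274  0.      1.2838 -1.5849] [[-0.9241  0.3821 -0.0013]
 [ 0.3821  0.9241  0.0006]
 [ 0.0014  0.     -1.    ]]
[ 0.5218 -0.1047  0.4338]
998
[ 0.5864 -0.1328  0.2074] [ 0.9202 -0.3792 -0.0971] [ 0.5663 -0.1245  0.2096] [ 0.6097 -0.1423  0.205 ] 0.21057658482113736
[223.6764 280.3076]
```

View pics/w1.png

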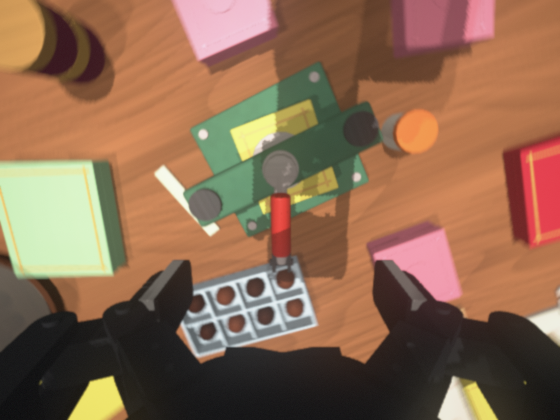

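The wrist view shows the handle running from (281,195) to (281,265), in line with the tool's x axis, and the hub at (280,168). I'll descend and grip lightly.

```bash

python3 -m crank '[{"dp":[0,0,0.0555],"delta_rot":[0,0,0],"fingers":1},{"dp":[0,0,0.0555],"delta_rot":[0,0,0],"fingers":1},{"dp":[0,0,0.0555],"delta_rot":[0,0,0],"fingers":1},{"dp":[0,0.001,0.0555],"delta_rot":[0,0,0],"fingers":0.2},{"dp":[0,0,0],"delta_rot":[0,0,0],"fingers":-0.3},{"dp":[0,0,0],"delta_rot":[0,0,0],"fingers":-0.3},{"dp":[0,0,0],"delta_rot":[0,0,0],"fingers":-0.5},{"dp":[0,0,0],"delta_rot":[0,0,0],"fingers":-1},{"dp":[0,0,0],"delta_rot":[0,0,0],"fingers":-1},{"dp":[0,0,0],"delta_rot":[0,0,0],"fingers":-1}]' 20
python3 -m crank '[{"dp":[0,0,0],"delta_rot":[0,0,0],"fingers":-1},{"dp":[0,0,0],"delta_rot":[0,0,0],"fingers":-1},{"dp":[0,0,0],"delta_rot":[0,0,0],"fingers":-1},{"dp":[0,0,0],"delta_rot":[0,0,0],"fingers":-1},{"dp":[0,0,0],"delta_rot":[0,0,0],"fingers":-1},{"dp":[0,0,0],"delta_rot":[0,0,0],"fingers":-1}]' 30
```

```text
t: 3.98
tcp_pos: [0.5857, -0.1321, 0.255]
tool_rot: [0.197, 0.98, -0.002, 0.002]
force: [-1.6, -4.7, 1.2]
finger_gap: 0.178
gripper_force: 21.3
t: 4.48
tcp_pos: [0.5857, -0.1321, 0.255]
tool_rot: [0.197, 0.98, -0.002, 0.002]
force: [-1.8, -4.6, 3.0]
finger_gap: 0.177
gripper_force: 29.5
```

```bash

python3 -m crank '[{"dp":[-0.001,0,-0.0128],"delta_rot":[0,0,0],"fingers":-1},{"dp":[-0.003,0,-0.0125],"delta_rot":[0,0,0],"fingers":-1},{"dp":[-0.0049,0,-0.0119],"delta_rot":[0,0,0],"fingers":-1},{"dp":[-0.0067,0,-0.011],"delta_rot":[0,0,0],"fingers":-1}]' 30
python3 -m crank '[{"dp":[-0.0084,0,-0.0098],"delta_rot":[0,0,0],"fingers":-1},{"dp":[-0.0098,0,-0.0084],"delta_rot":[0,0,0],"fingers":-1},{"dp":[0,0,0],"delta_rot":[0,0,0],"fingers":-1}]'
python3 -c "
from station import manip;print(manip.sense()['ft_torque'])"
```

```text
t: 4.82
tcp_pos: [0.5906, -0.1342, 0.2751]
tool_rot: [0.198, 0.98, -0.001, -0.003]
force: [-0.5, -5.2, -14.6]
finger_gap: 0.175
gripper_force: 29.4
t: 5.07
tcp_pos: [0.5975, -0.1371, 0.2838]
tool_rot: [0.198, 0.98, -0.0, -0.006]
force: [-5.6, -3.1, -8.1]
finger_gap: 0.174
gripper_force: 29.6
[-0.52272854  0.99174655 -0.02435329]
```

```bash

python3 -m crank '[{"dp":[-0.011,0,-0.0067],"delta_rot":[0,0,0],"fingers":-1},{"dp":[-0.0119,0,-0.0049],"delta_rot":[0,0,0],"fingers":-1},{"dp":[-0.0125,0,-0.003],"delta_rot":[0,0,0],"fingers":-1},{"dp":[-0.0128,0,-0.001],"delta_rot":[0,0,0],"fingers":-1},{"dp":[0,0,0],"delta_rot":[0,0,0],"fingers":-1}]' 30
python3 - <<'E'
from station import manip
import cv2,numpy as np
from h import *
s=manip.sense();print(s['ft_torque'])
for n in("scene","top"):
    p,d=manip.snapshot(n);np.savez(n+"1.npz",p=p,d=d);X=cloud(d,manip.camera_model(n))
    hsv=cv2.cvtColor(p,cv2.COLOR_RGB2HSV).astype(int);H,S,V=hsv[...,0],hsv[...,1],hsv[...,2]
    red=((H<6)|(H>174))&(S>170)&(V>60)&(X[...,2]>.15)&(X[...,2]<.35)&(abs(X[...,0]-.6)<.08)&(d>0);Q=X[red];print(n,len(Q),Q.mean(0),Q.min(0),Q.max(0))
    if n=="scene": cv2.imwrite("pics/s2.png",cv2.resize(p[130:290,180:340,::-1],None,fx=3.5,fy=3.5,interpolation=cv2.INTER_CUBIC))
E
```

```text
t: 5.48
tcp_pos: [0.6175, -0.1454, 0.2923]
tool_rot: [0.197, 0.98, 0.0, -0.009]
force: [-11.4, -1.1, -0.0]
finger_gap: 0.174
gripper_force: 29.2
[-0.08037889  2.13494146  0.03088241]
scene 13 [ 0.62322475 -0.14600255  0.21807769] [ 0.61791727 -0.150245    0.2099142 ] [ 0.6296467  -0.14092649  0.24291801]
top 39 [ 0.60068029 -0.13702344  0.25023428] [ 0.59454498 -0.14366418  0.24442096] [ 0.60896815 -0.13103639  0.25422448]
```

View pics/s2.png

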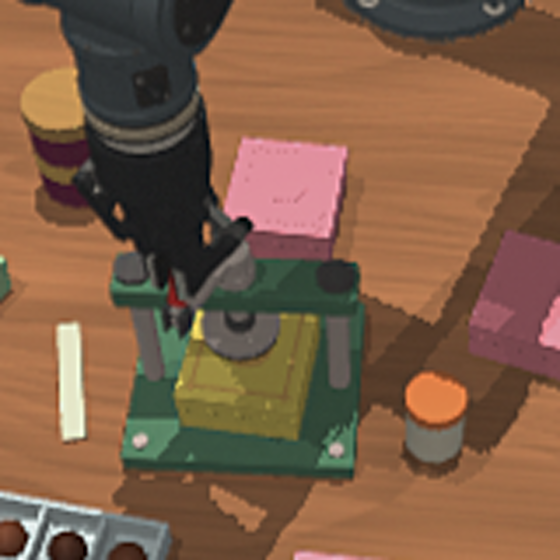

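The handle is nearly upright: the sleeve's lower end is visible at (178,290), below the fingers. I'll push it outward to its stop.

```bash
for i in 1; do :; done
python3 -m crank '[{"dp":[-0.006,0,0],"delta_rot":[0,0,0],"fingers":-1},{"dp":[-0.006,0,0.001],"delta_rot":[0,0,0],"fingers":-1},{"dp":[0,0,0],"delta_rot":[0,0,0],"fingers":-1}]' 30
python3 -m crank '[{"dp":[-0.005,0,0],"delta_rot":[0,0,0],"fingers":-1},{"dp":[0,0,0],"delta_rot":[0,0,0],"fingers":-1},{"dp":[0,0,0],"delta_rot":[0,0,0],"fingers":-1}]' 30
python3 -c "
from station import manip
from h import R
s=manip.sense();print(s['ft_torque'],s['tcp_pos'],s['tcp_pos']+.054*R.from_quat(s['tool_rot']).as_matrix()[:,2])"
```

```text
t: 5.83
tcp_pos: [0.6223, -0.1473, 0.2925]
tool_rot: [0.197, 0.98, 0.0, -0.01]
force: [-14.4, -0.0, 2.8]
finger_gap: 0.17
gripper_force: 29.1
t: 6.08
tcp_pos: [0.6246, -0.1483, 0.2925]
tool_rot: [0.197, 0.98, 0.0, -0.009]
force: [-13.8, -0.3, 2.3]
finger_gap: 0.159
gripper_force: 29.0
[0.03087425 2.443185   0.03945864] [ 0.62459463 -0.14832569  0.29245892] [ 0.62360498 -0.14812373  0.23846836]
```

The gap is shrinking at about 14 N, so the pads are probably sliding on a stopped handle. I'll open, back off upward and look.

```bash

python3 -m crank '[{"dp":[0.004,0,0],"delta_rot":[0,0,0],"fingers":-0.4},{"dp":[0,0,0],"delta_rot":[0,0,0],"fingers":0},{"dp":[0,0,0],"delta_rot":[0,0,0],"fingers":0.2},{"dp":[0,0,0],"delta_rot":[0,0,0],"fingers":0.2},{"dp":[0,0,-0.05],"delta_rot":[0,0,0],"fingers":0.2},{"dp":[0,0,-0.05],"delta_rot":[0,0,0],"fingers":0.2},{"dp":[0,0,-0.05],"delta_rot":[0,0,0],"fingers":0.2},{"dp":[0,0,-0.05],"delta_rot":[0,0,0],"fingers":0.2},{"dp":[0,0,0],"delta_rot":[0,0,0],"fingers":0.2}]' 30
python3 - <<'E'
from station import manip
import cv2,numpy as np
from h import *
np.set_printoptions(suppress=True,precision=4)
ims=[]
for n in("wrist","scene","top"):
    c=manip.camera_model(n);p,d=manip.snapshot(n);X=cloud(d,c)
    hsv=cv2.cvtColor(p,cv2.COLOR_RGB2HSV).astype(int);H,S,V=hsv[...,0],hsv[...,1],hsv[...,2]
    red=((H<6)|(H>174))&(S>150)&(V>60)&(X[...,2]>.15)&(X[...,2]<.35)&(abs(X[...,0]-.6)<.08)&(d>0);Q=X[red];print(n,len(Q))
    if len(Q)>10:
        print(Q.mean(0),Q.min(0),Q.max(0));
        t=Q[Q[:,2]>.25];print(' top',len(t),t.mean(0) if len(t) else '')
        b=Q[Q[:,2]<.225];print(' low',len(b),b.mean(0) if len(b) else '')
        v,u=np.argwhere(red).mean(0).astype(int);print(u,v)
    if n!="top":ims.append(p if n=="wrist" else cv2.resize(p[130:290,180:340],(420,420)))
cv2.imwrite("pics/w3.png",cv2.resize(np.hstack(ims)[:,:,::-1],(794,340)))
E
```

```text
t: 6.83
tcp_pos: [0.6317, -0.1496, 0.4002]
tool_rot: [0.198, 0.98, -0.001, 0.007]
force: [0.7, 0.2, 1.1]
finger_gap: 0.599
gripper_force: 0.0
wrist 379
[ 0.6056 -0.1405  0.2529] [ 0.5977 -0.1487  0.2259] [ 0.6202 -0.1326  0.2568]
 top 356 [ 0.6049 -0.1402  0.2538]
 low 0 
279 185
scene 111
[ 0.6169 -0.1415  0.2347] [ 0.6015 -0.1521  0.2083] [ 0.6266 -0.1327  0.2569]
 top 28 [ 0.6099 -0.1398  0.2532]
 low 33 [ 0.6224 -0.1432  0.2159]
230 207
top 37
[ 0.608  -0.1424  0.2537] [ 0.6018 -0.1471  0.2473] [ 0.6173 -0.1367  0.2566]
 top 35 [ 0.6075 -0.1424  0.254 ]
 low 0 
353 178
```

View pics/w3.png

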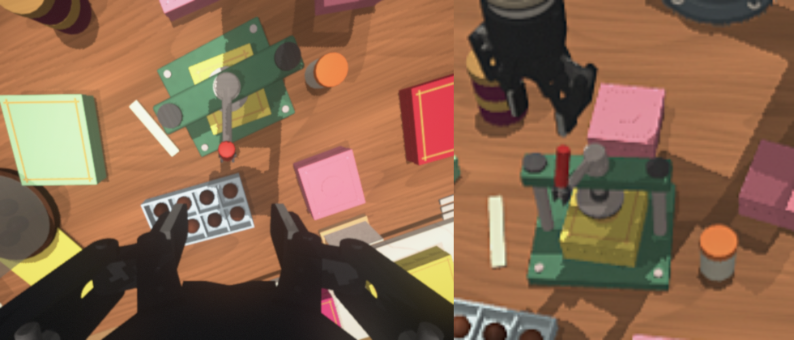

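Pictures: the wrist view (left) shows the red end at (227,149). It is still tilted about 17° inward (~1.27 rad), and the side view (right) shows the same lean at (562,165). I'll push it outward with shut fingers from the inner side.

```bash

python3 -m crank '[{"dp":[0.048,0,0],"delta_rot":[0,0,0],"fingers":-1},{"dp":[0.048,0,0],"delta_rot":[0,0,0],"fingers":-1},{"dp":[0,0,0],"delta_rot":[0,0,0],"fingers":-1},{"dp":[0,0,0],"delta_rot":[0,0,0],"fingers":-1},{"dp":[0,0,0],"delta_rot":[0,0,0],"fingers":-1},{"dp":[0,0,0],"delta_rot":[0,0,0],"fingers":-1},{"dp":[0,0,0.0495],"delta_rot":[0,0,0],"fingers":-1},{"dp":[0,0,0.0495],"delta_rot":[0,0,0],"fingers":-1},{"dp":[0,0,0.0495],"delta_rot":[0,0,0],"fingers":-1},{"dp":[0,0,0.0495],"delta_rot":[0,0,0],"fingers":-1},{"dp":[0,0,0],"delta_rot":[0,0,0],"fingers":-1}]' 30
python3 -m crank '[{"dp":[-0.006,0,0],"delta_rot":[0,0,0],"fingers":-1},{"dp":[-0.006,0,0],"delta_rot":[0,0,0],"fingers":-1},{"dp":[-0.006,0,0],"delta_rot":[0,0,0],"fingers":-1},{"dp":[0,0,0],"delta_rot":[0,0,0],"fingers":-1}]'
python3 -m crank '[{"dp":[-0.006,0,0],"delta_rot":[0,0,0],"fingers":-1},{"dp":[-0.006,0,0],"delta_rot":[0,0,0],"fingers":-1},{"dp":[0,0,0],"delta_rot":[0,0,0],"fingers":-1}]'
```

```text
t: 7.9
tcp_pos: [0.5829, -0.1296, 0.2889]
tool_rot: [0.198, 0.98, 0.001, -0.005]
force: [-1.1, -0.4, -0.5]
finger_gap: -0.001
gripper_force: 0.0
t: 8.23
tcp_pos: [0.5936, -0.1339, 0.2958]
tool_rot: [0.198, 0.98, -0.0, 0.0]
force: [-2.9, 0.9, 0.2]
finger_gap: -0.001
gripper_force: 1.5
t: 8.48
tcp_pos: [0.5993, -0.1362, 0.2959]
tool_rot: [0.198, 0.98, -0.0, 0.001]
force: [-3.1, 0.8, 3.4]
finger_gap: 0.002
gripper_force: 1.9
```

```bash

python3 -m crank '[{"dp":[-0.006,0,0],"delta_rot":[0,0,0],"fingers":-1},{"dp":[-0.006,0,0],"delta_rot":[0,0,0],"fingers":-1},{"dp":[0,0,0],"delta_rot":[0,0,0],"fingers":-1}]'
python3 -m crank '[{"dp":[-0.005,0,0],"delta_rot":[0,0,0],"fingers":-1},{"dp":[-0.005,0,0],"delta_rot":[0,0,0],"fingers":-1},{"dp":[0,0,0],"delta_rot":[0,0,0],"fingers":-1}]'
python3 -m crank '[{"dp":[-0.005,0,0],"delta_rot":[0,0,0],"fingers":-1},{"dp":[0,0,0],"delta_rot":[0,0,0],"fingers":-1}]'
```

```text
t: 8.73
tcp_pos: [0.6047, -0.1386, 0.2949]
tool_rot: [0.198, 0.98, -0.0, 0.001]
force: [-3.6, 0.7, 1.6]
finger_gap: 0.001
gripper_force: 1.4
t: 8.98
tcp_pos: [0.6062, -0.1392, 0.2945]
tool_rot: [0.197, 0.98, 0.001, -0.004]
force: [-10.7, 3.9, 9.1]
finger_gap: -0.001
gripper_force: 5.9
t: 9.15
tcp_pos: [0.6069, -0.1393, 0.2944]
tool_rot: [0.197, 0.98, 0.001, -0.007]
force: [-14.7, 5.5, 12.2]
finger_gap: -0.0
gripper_force: 8.1
```

The force rises at the expected radius, so the handle is upright against its stop. I'll back off, open and slide the open fingers around it.

```bash

python3 -m crank '[{"dp":[0.015,0,0],"delta_rot":[0,0,0],"fingers":-1},{"dp":[0.015,0,0],"delta_rot":[0,0,0],"fingers":-1},{"dp":[0,0,0],"delta_rot":[0,0,0],"fingers":0.2},{"dp":[0,0,0],"delta_rot":[0,0,0],"fingers":0.2},{"dp":[0,0,0],"delta_rot":[0,0,0],"fingers":0.2},{"dp":[0,0,0],"delta_rot":[0,0,0],"fingers":0.2},{"dp":[0,0,0],"delta_rot":[0,0,0],"fingers":0.2},{"dp":[0,0,0],"delta_rot":[0,0,0],"fingers":0.2}]'
python3 - <<'E'
from station import manip
import cv2,numpy as np
from h import *
np.set_printoptions(suppress=True,precision=4)
s=manip.sense();print(s['force'])
A=np.array([.554,-.1185]);r=np.array([.924,-.382]);y=np.array([.382,.924])
print('radial,lat',(s['tcp_pos'][:2]-A)@r,(s['tcp_pos'][:2]-A)@y)
for n in("wrist","scene","top"):
    c=manip.camera_model(n);p,d=manip.snapshot(n);X=cloud(d,c)
    hsv=cv2.cvtColor(p,cv2.COLOR_RGB2HSV).astype(int);H,S,V=hsv[...,0],hsv[...,1],hsv[...,2]
    red=((H<6)|(H>174))&(S>150)&(V>60)&(X[...,2]>.15)&(X[...,2]<.35)&(abs(X[...,0]-.6)<.08)&(d>0);Q=X[red]
    for lo,hi in((.2,.22),(.22,.245),(.253,.27)):
        t=Q[(Q[:,2]>lo)&(Q[:,2]<hi)]
        if len(t)>3: m=t.mean(0);print(n,lo,len(t),m,(m[:2]-A)@r,(m[:2]-A)@y)
E
```

```text
t: 9.82
tcp_pos: [0.5976, -0.1357, 0.2943]
tool_rot: [0.198, 0.98, -0.0, 0.0]
force: [-0.8, -0.2, -0.4]
finger_gap: 0.599
gripper_force: 0.0
[-0.8221 -0.236  -0.3829]
radial,lat 0.046868633818356015 0.0008179735188815125
wrist 0.2 253 [ 0.6146 -0.1439  0.214 ] 0.06567751058656629 -0.0002986994364903965
wrist 0.22 742 [ 0.6149 -0.1438  0.234 ] 0.06592821741596676 -0.00014751127600497554
wrist 0.253 335 [ 0.6154 -0.1443  0.2554] 0.06654946473654791 -0.00038367384744318313
scene 0.2 18 [ 0.6285 -0.1445  0.2144] 0.07878649000283207 0.004430785318557859
scene 0.22 37 [ 0.6271 -0.1453  0.2318] 0.07774839368113783 0.003155164205730216
scene 0.253 26 [ 0.6233 -0.1468  0.2555] 0.07480797471450498 0.0003091944761077866
```

Upright (radial position about 75 mm). Now slide on and grip.

```bash

python3 -m crank '[{"dp":[-0.028,-0.0016,0],"delta_rot":[0,0,0],"fingers":0.2},{"dp":[-0.028,0,0.004],"delta_rot":[0,0,0],"fingers":0},{"dp":[0,0,0],"delta_rot":[0,0,0],"fingers":-1},{"dp":[0,0,0],"delta_rot":[0,0,0],"fingers":-1},{"dp":[0,0,0],"delta_rot":[0,0,0],"fingers":-1},{"dp":[0,0,0],"delta_rot":[0,0,0],"fingers":-1},{"dp":[0,0,0],"delta_rot":[0,0,0],"fingers":-1},{"dp":[0,0,0],"delta_rot":[0,0,0],"fingers":-1},{"dp":[0,0,0],"delta_rot":[0,0,0],"fingers":-1},{"dp":[0,0,0],"delta_rot":[0,0,0],"fingers":-1}]' 50
python3 -c "
from station import manip
import numpy as np
s=manip.sense();A=np.array([.554,-.1185]);v=s['tcp_pos'][:2]-A;print(np.hypot(*v),np.degrees(np.arctan2(v[1],v[0])),s['ft_torque'])"
```

```text
t: 10.8
tcp_pos: [0.6223, -0.1473, 0.2923]
tool_rot: [0.198, 0.98, -0.0, -0.0]
force: [-1.1, -3.9, -0.8]
finger_gap: 0.175
gripper_force: 48.7
0.07409721082094341 -22.860969690642186 [-0.59919263  0.22315315  0.01477987]
```

```bash
cat > st.py <<'E'
from station import manip
import cv2,numpy as np
from h import *
np.set_printoptions(suppress=True,precision=4)
def state():
    s=manip.sense();A=np.array([.554,-.1185]);Rm=R.from_quat(s['tool_rot']).as_matrix();g=(s['tcp_pos']+.054*Rm[:,2])[:2]
    v=g-A;a=np.arctan2(v[1],v[0]);t=np.array([np.sin(a),-np.cos(a)]);f=s['force']
    print('t %.2f R %.4f ang %.1f tool %.1f push %.1f radial %.1f fz %.1f q6 %.2f gap %.3f grip %.0f'%(s['t'],np.hypot(*v),np.degrees(a),np.degrees(np.arctan2(-Rm[1,0],-Rm[0,0])),-f[:2]@t,f[:2]@v/np.hypot(*v),f[2],s['q'][5],s['finger_gap'],s['gripper_force']))
def pad(z=None):
    d,p=(z['d'],z['p']) if z else manip.snapshot("scene")[::-1]
    X=cloud(d,manip.camera_model("scene"));hsv=cv2.cvtColor(p,cv2.COLOR_RGB2HSV).astype(int)
    m=(d>0)&(np.hypot(X[...,0]-.5545,X[...,1]+.1185)<.031)&(np.hypot(X[...,0]-.5545,X[...,1]+.1185)>.014)&(X[...,2]>.07)&(X[...,2]<.125)&(hsv[...,1]<80)
    Z=X[m][:,2];print('pad top z',len(Z),np.percentile(Z,[10,25,50,75,90]) if len(Z) else '')
if __name__=="__main__": state();pad()
E
python3 -c "
from st import *
pad(np.load('scene.npz'))"
python3 -m crank '[{"dp":[0.0002,-0.00785,0],"delta_rot":[0,0,0.00833],"fingers":-1},{"dp":[0.0002,-0.00785,0],"delta_rot":[0,0,0.00833],"fingers":-1},{"dp":[0.0002,-0.00785,0],"delta_rot":[0,0,0.00833],"fingers":-1},{"dp":[0.0002,-0.00785,0],"delta_rot":[0,0,0.00833],"fingers":-1},{"dp":[0.0002,-0.00785,0],"delta_rot":[0,0,0.00833],"fingers":-1},{"dp":[0.0002,-0.00785,0],"delta_rot":[0,0,0.00833],"fingers":-1}]'
python3 st.py
python3 -m crank '[{"dp":[0.0002,-0.00785,0],"delta_rot":[0,0,0.00833],"fingers":-1},{"dp":[0.0002,-0.00785,0],"delta_rot":[0,0,0.00833],"fingers":-1},{"dp":[0.0002,-0.00785,0],"delta_rot":[0,0,0.00833],"fingers":-1},{"dp":[0.0002,-0.00785,0],"delta_rot":[0,0,0.00833],"fingers":-1},{"dp":[0.0002,-0.00785,0],"delta_rot":[0,0,0.00833],"fingers":-1},{"dp":[0.0002,-0.00785,0],"delta_rot":[0,0,0.00833],"fingers":-1}]'
python3 st.py
```

```text
pad top z 179 [0.0923 0.0947 0.0961 0.0974 0.0986]
t: 11.3
tcp_pos: [0.6126, -0.164, 0.2925]
tool_rot: [0.35, 0.937, 0.004, 0.002]
force: [6.5, 5.2, -2.6]
finger_gap: 0.174
gripper_force: 48.8
t 11.30 R 0.0743 ang -37.4 tool -41.0 push 8.1 radial 2.0 fz -2.6 q6 -1.30 gap 0.174 grip 49
pad top z 184 [0.092  0.0932 0.0946 0.0962 0.0972]
t: 11.85
tcp_pos: [0.5956, -0.1804, 0.2925]
tool_rot: [0.492, 0.87, 0.004, 0.003]
force: [8.4, 2.0, -5.5]
finger_gap: 0.172
gripper_force: 48.7
t 11.85 R 0.0747 ang -55.7 tool -59.0 push 8.0 radial 3.1 fz -5.5 q6 -1.02 gap 0.172 grip 49
pad top z 185 [0.0902 0.0914 0.0929 0.094  0.0954]
```

The push runs free at 8 N. The pad drops about 0.097 mm per degree and roughly 17 mm (~170°) remain. Continuing, with slight downward relief.

```bash

python3 -m crank '[{"dp":[0.0002,-0.00785,0.0004],"delta_rot":[0,0,0.00833],"fingers":-1},{"dp":[0.0002,-0.00785,0.0004],"delta_rot":[0,0,0.00833],"fingers":-1},{"dp":[0.0002,-0.00785,0.0004],"delta_rot":[0,0,0.00833],"fingers":-1},{"dp":[0.0002,-0.00785,0.0004],"delta_rot":[0,0,0.00833],"fingers":-1},{"dp":[0.0002,-0.00785,0.0004],"delta_rot":[0,0,0.00833],"fingers":-1},{"dp":[0.0002,-0.00785,0.0004],"delta_rot":[0,0,0.00833],"fingers":-1}]'
python3 -c "
from st import *
state()"
python3 -m crank '[{"dp":[0.0002,-0.00785,0.0004],"delta_rot":[0,0,0.00833],"fingers":-1},{"dp":[0.0002,-0.00785,0.0004],"delta_rot":[0,0,0.00833],"fingers":-1},{"dp":[0.0002,-0.00785,0.0004],"delta_rot":[0,0,0.00833],"fingers":-1},{"dp":[0.0002,-0.00785,0.0004],"delta_rot":[0,0,0.00833],"fingers":-1},{"dp":[0.0002,-0.00785,0.0004],"delta_rot":[0,0,0.00833],"fingers":-1},{"dp":[0.0002,-0.00785,0.0004],"delta_rot":[0,0,0.00833],"fingers":-1}]'
python3 st.py
```

```text
t: 12.4
tcp_pos: [0.5746, -0.1907, 0.2924]
tool_rot: [0.622, 0.783, 0.004, 0.005]
force: [8.9, 0.6, -1.9]
finger_gap: 0.177
gripper_force: 49.0
t 12.40 R 0.0753 ang -73.6 tool -77.0 push 8.7 radial 1.9 fz -1.9 q6 -0.74 gap 0.177 grip 49
t: 12.9
tcp_pos: [0.5519, -0.1941, 0.2923]
tool_rot: [0.737, 0.676, 0.004, 0.006]
force: [8.0, -3.2, 1.0]
finger_gap: 0.175
gripper_force: 49.3
t 12.90 R 0.0758 ang -91.0 tool -95.0 push 8.0 radial 3.0 fz 1.0 q6 -0.45 gap 0.175 grip 49
pad top z 196 [0.0863 0.0879 0.089  0.09   0.0913]
```

```bash

python3 -m crank '[{"dp":[0,-0.00785,0],"delta_rot":[0,0,0.00833],"fingers":-1},{"dp":[0.0001,-0.00785,0],"delta_rot":[0,0,0.00833],"fingers":-1},{"dp":[0.0002,-0.00785,0],"delta_rot":[0,0,0.00833],"fingers":-1},{"dp":[0.0002,-0.00785,0],"delta_rot":[0,0,0.00833],"fingers":-1},{"dp":[0.0002,-0.00785,0],"delta_rot":[0,0,0.00833],"fingers":-1},{"dp":[0.0002,-0.00785,0],"delta_rot":[0,0,0.00833],"fingers":-1}]'
python3 -c "
from st import *
state()"
python3 -m crank '[{"dp":[0.0002,-0.00785,0],"delta_rot":[0,0,0.00833],"fingers":-1},{"dp":[0.0002,-0.00785,0],"delta_rot":[0,0,0.00833],"fingers":-1},{"dp":[0.0002,-0.00785,0],"delta_rot":[0,0,0.00833],"fingers":-1},{"dp":[0.0002,-0.00785,0],"delta_rot":[0,0,0.00833],"fingers":-1},{"dp":[0.0002,-0.00785,0],"delta_rot":[0,0,0.00833],"fingers":-1},{"dp":[0.0002,-0.00785,0],"delta_rot":[0,0,0.00833],"fingers":-1}]'
python3 st.py
```

```text
t: 13.45
tcp_pos: [0.5288, -0.1902, 0.2923]
tool_rot: [0.833, 0.552, 0.003, 0.007]
force: [6.5, -7.8, -0.1]
finger_gap: 0.175
gripper_force: 49.2
t 13.45 R 0.0762 ang -108.7 tool -112.9 push 8.7 radial 5.3 fz -0.1 q6 -0.14 gap 0.175 grip 49
t: 13.95
tcp_pos: [0.5077, -0.1791, 0.2923]
tool_rot: [0.909, 0.416, 0.002, 0.007]
force: [1.7, -12.1, 1.3]
finger_gap: 0.169
gripper_force: 49.3
t 13.95 R 0.0764 ang -126.8 tool -130.9 push 8.6 radial 8.7 fz 1.3 q6 0.17 gap 0.169 grip 49
pad top z 196 [0.0826 0.0841 0.0852 0.0864 0.0878]
```

The tool is pulling the handle inward (8.7 N radial), so the true centre lies a little towards the current side. I'll shift outward.

```bash

python3 -m crank '[{"dp":[-0.002,-0.00785,0],"delta_rot":[0,0,0.00833],"fingers":-1},{"dp":[-0.002,-0.00785,0],"delta_rot":[0,0,0.00833],"fingers":-1},{"dp":[-0.002,-0.00785,0],"delta_rot":[0,0,0.00833],"fingers":-1},{"dp":[-0.001,-0.00785,0],"delta_rot":[0,0,0.00833],"fingers":-1}]'
python3 -c "
from st import *
state()"
python3 -m crank '[{"dp":[-0.001,-0.00785,0],"delta_rot":[0,0,0.00833],"fingers":-1},{"dp":[-0.001,-0.00785,0],"delta_rot":[0,0,0.00833],"fingers":-1},{"dp":[0.0002,-0.00785,0],"delta_rot":[0,0,0.00833],"fingers":-1},{"dp":[0.0002,-0.00785,0],"delta_rot":[0,0,0.00833],"fingers":-1}]'
python3 st.py
```

```text
t: 14.33
tcp_pos: [0.4951, -0.1688, 0.2922]
tool_rot: [0.948, 0.318, 0.005, 0.005]
force: [7.4, -5.4, 0.2]
finger_gap: 0.172
gripper_force: 49.3
t 14.33 R 0.0771 ang -139.0 tool -142.9 push 8.9 radial -2.0 fz 0.2 q6 0.38 gap 0.172 grip 49
t: 14.67
tcp_pos: [0.486, -0.156, 0.2922]
tool_rot: [0.976, 0.217, 0.005, 0.005]
force: [5.4, -6.4, -0.1]
finger_gap: 0.172
gripper_force: 49.3
t 14.67 R 0.0773 ang -150.6 tool -154.9 push 8.2 radial -1.6 fz -0.1 q6 0.60 gap 0.172 grip 49
pad top z 196 [0.0803 0.0817 0.0832 0.0846 0.0855]
```

```bash

python3 -m crank '[{"dp":[0.0002,-0.00785,0],"delta_rot":[0,0,0.00833],"fingers":-1},{"dp":[0.0002,-0.00785,0],"delta_rot":[0,0,0.00833],"fingers":-1},{"dp":[0.0002,-0.00785,0],"delta_rot":[0,0,0.00833],"fingers":-1},{"dp":[0.0002,-0.00785,0],"delta_rot":[0,0,0.00833],"fingers":-1}]'
python3 -c "
from st import *
state()"
python3 -m crank '[{"dp":[0.0002,-0.00785,0],"delta_rot":[0,0,0.00833],"fingers":-1},{"dp":[0.0002,-0.00785,0],"delta_rot":[0,0,0.00833],"fingers":-1},{"dp":[0.0002,-0.00785,0],"delta_rot":[0,0,0.00833],"fingers":-1},{"dp":[0.0002,-0.00785,0],"delta_rot":[0,0,0.00833],"fingers":-1}]'
python3 st.py
```

```text
t: 15.05
tcp_pos: [0.4799, -0.1415, 0.2922]
tool_rot: [0.993, 0.114, 0.004, 0.004]
force: [0.8, -8.4, 2.2]
finger_gap: 0.174
gripper_force: 49.4
t 15.05 R 0.0772 ang -162.4 tool -166.9 push 8.3 radial 1.8 fz 2.2 q6 0.83 gap 0.174 grip 49
t: 15.38
tcp_pos: [0.4769, -0.1257, 0.2921]
tool_rot: [1.0, 0.01, 0.003, 0.004]
force: [-0.7, -8.6, 5.5]
finger_gap: 0.169
gripper_force: 49.7
t 15.38 R 0.0772 ang -174.3 tool -178.8 push 8.5 radial 1.6 fz 5.5 q6 1.07 gap 0.169 grip 50
pad top z 208 [0.0773 0.0789 0.0801 0.0814 0.0826]
```

```bash
S='from st import *
state()'
python3 -m crank '[{"dp":[0.0001,-0.00524,-0.0005],"delta_rot":[0,0,0.00556],"fingers":-1},{"dp":[0.0001,-0.00524,-0.0005],"delta_rot":[0,0,0.00556],"fingers":-1},{"dp":[0.0001,-0.00524,-0.0005],"delta_rot":[0,0,0.00556],"fingers":-1}]' >/dev/null; python3 -c "$S"
python3 -m crank '[{"dp":[0.0001,-0.00524,0],"delta_rot":[0,0,0.00556],"fingers":-1},{"dp":[0.0001,-0.00524,0],"delta_rot":[0,0,0.00556],"fingers":-1},{"dp":[0.0001,-0.00524,0],"delta_rot":[0,0,0.00556],"fingers":-1}]' >/dev/null; python3 -c "$S"
python3 -m crank '[{"dp":[0.0001,-0.00524,0],"delta_rot":[0,0,0.00556],"fingers":-1},{"dp":[0.0001,-0.00524,0],"delta_rot":[0,0,0.00556],"fingers":-1}]' >/dev/null; python3 st.py
```

```text
t 15.68 R 0.0771 ang 179.6 tool 175.2 push 7.7 radial 0.4 fz 0.4 q6 1.19 gap 0.176 grip 49
t 15.93 R 0.0770 ang 173.6 tool 169.2 push 8.9 radial 1.1 fz 2.6 q6 1.31 gap 0.175 grip 49
t 16.10 R 0.0770 ang 169.7 tool 165.2 push 8.3 radial 0.9 fz 3.6 q6 1.39 gap 0.169 grip 50
pad top z 207 [0.0757 0.0769 0.0785 0.08   0.0812]
```

```bash
S='from st import *
state()'
python3 -m crank '[{"dp":[0.0001,-0.00524,-0.0003],"delta_rot":[0,0,0.00556],"fingers":-1},{"dp":[0.0001,-0.00524,-0.0003],"delta_rot":[0,0,0.00556],"fingers":-1}]' >/dev/null; python3 -c "$S"
python3 -m crank '[{"dp":[0.0001,-0.00524,-0.0003],"delta_rot":[0,0,0.00556],"fingers":-1}]' >/dev/null; python3 -c "$S"
python3 -m crank '[{"dp":[0.0001,-0.00524,-0.0003],"delta_rot":[0,0,0.00556],"fingers":-1}]' >/dev/null; python3 -c "$S"
python3 -m crank '[{"dp":[0.0001,-0.00524,-0.0003],"delta_rot":[0,0,0.00556],"fingers":-1}]' >/dev/null; python3 st.py
```

```text
t 16.32 R 0.0769 ang 165.7 tool 161.2 push 7.4 radial -0.1 fz 1.7 q6 1.47 gap 0.169 grip 49
t 16.40 R 0.0768 ang 163.8 tool 159.2 push 7.7 radial -0.1 fz 1.3 q6 1.51 gap 0.175 grip 49
t 16.48 R 0.0768 ang 161.8 tool 157.2 push 8.1 radial -0.1 fz 0.3 q6 1.55 gap 0.171 grip 49
t 16.57 R 0.0768 ang 159.8 tool 155.2 push 8.3 radial -0.7 fz 0.2 q6 1.59 gap 0.173 grip 49
pad top z 213 [0.075  0.0762 0.0775 0.0788 0.0799]
```

```bash
S='from st import *
state()'
python3 -m crank '[{"dp":[0.0001,-0.00524,0],"delta_rot":[0,0,0.00556],"fingers":-1}]' >/dev/null; python3 -c "$S"
python3 -m crank '[{"dp":[0.0001,-0.00524,0],"delta_rot":[0,0,0.00556],"fingers":-1}]' >/dev/null; python3 -c "$S"
```

```text
t 16.70 R 0.0767 ang 157.9 tool 153.3 push 7.6 radial 0.0 fz 1.7 q6 1.63 gap 0.171 grip 49
t 16.78 R 0.0767 ang 155.9 tool 151.2 push 8.1 radial -0.5 fz 1.9 q6 1.67 gap 0.169 grip 49
```

```bash
S='from st import *
state()'
python3 -m crank '[{"dp":[0.0001,-0.00524,-0.0003],"delta_rot":[0,0,0.00556],"fingers":-1}]' >/dev/null; python3 -c "$S"
python3 -m crank '[{"dp":[0.0001,-0.00524,0],"delta_rot":[0,0,0.00556],"fingers":-1}]' >/dev/null; python3 -c "$S"
python3 -m crank '[{"dp":[0.0001,-0.00524,-0.0003],"delta_rot":[0,0,0.00556],"fingers":-1}]' >/dev/null; python3 -c "$S"
```

```text
t 16.87 R 0.0767 ang 154.0 tool 149.2 push 8.2 radial -0.5 fz 0.5 q6 1.71 gap 0.173 grip 49
t 16.95 R 0.0766 ang 152.0 tool 147.2 push 8.3 radial -0.3 fz 2.8 q6 1.75 gap 0.172 grip 49
t 17.03 R 0.0765 ang 150.1 tool 145.2 push 7.7 radial -0.7 fz 0.4 q6 1.79 gap 0.172 grip 49
```

```bash
S='from st import *
state()'
python3 -m crank '[{"dp":[0.0001,-0.00524,0],"delta_rot":[0,0,0.00556],"fingers":-1}]' >/dev/null; python3 st.py
```

```text
t 17.12 R 0.0765 ang 148.1 tool 143.2 push 8.5 radial -0.3 fz 0.8 q6 1.83 gap 0.173 grip 49
pad top z 211 [0.0733 0.0748 0.0761 0.0775 0.0785]
```

```bash
S='from st import *
state()'
python3 -m crank '[{"dp":[0.0001,-0.0026,0],"delta_rot":[0,0,0.0028],"fingers":-1},{"dp":[0,-0.0026,0],"delta_rot":[0,0,0.0028],"fingers":-1}]' >/dev/null; python3 -c "$S"
python3 -m crank '[{"dp":[0.0001,-0.0026,0],"delta_rot":[0,0,0.0028],"fingers":-1},{"dp":[0,-0.0026,0],"delta_rot":[0,0,0.0028],"fingers":-1}]' >/dev/null; python3 -c "$S"
```

```text
t 17.33 R 0.0765 ang 146.2 tool 141.2 push 8.7 radial -1.8 fz 1.7 q6 1.87 gap 0.170 grip 49
t 17.50 R 0.0764 ang 144.3 tool 139.2 push 8.3 radial -1.4 fz 2.1 q6 1.91 gap 0.173 grip 49
```

```bash
S='from st import *
state()'
python3 -m crank '[{"dp":[0.0001,-0.0026,0],"delta_rot":[0,0,0.0028],"fingers":-1},{"dp":[0,-0.0026,0],"delta_rot":[0,0,0.0028],"fingers":-1}]' >/dev/null; python3 -c "$S"
python3 -m crank '[{"dp":[0.0001,-0.0026,0],"delta_rot":[0,0,0.0028],"fingers":-1},{"dp":[0,-0.0026,0],"delta_rot":[0,0,0.0028],"fingers":-1}]' >/dev/null; python3 -c "$S"
```

```text
t 17.67 R 0.0763 ang 142.4 tool 137.2 push 8.6 radial -0.1 fz 2.4 q6 1.95 gap 0.176 grip 49
t 17.83 R 0.0763 ang 140.5 tool 135.2 push 8.7 radial 0.0 fz 3.2 q6 1.99 gap 0.169 grip 49
```

```bash
S='from st import *
state()'
python3 -m crank '[{"dp":[0.0001,-0.0026,-0.0003],"delta_rot":[0,0,0.0028],"fingers":-1},{"dp":[0,-0.0026,0],"delta_rot":[0,0,0.0028],"fingers":-1}]' >/dev/null; python3 -c "$S"
python3 -m crank '[{"dp":[0.0001,-0.0026,0],"delta_rot":[0,0,0.0028],"fingers":-1},{"dp":[0,-0.0026,0],"delta_rot":[0,0,0.0028],"fingers":-1}]' >/dev/null; python3 st.py
```

```text
t 18.00 R 0.0762 ang 138.8 tool 133.2 push 8.9 radial -1.1 fz 1.9 q6 2.03 gap 0.170 grip 49
t 18.17 R 0.0762 ang 136.9 tool 131.2 push 9.0 radial -0.4 fz 2.8 q6 2.07 gap 0.172 grip 49
pad top z 216 [0.0731 0.0744 0.0756 0.0773 0.0782]
```

```bash
S='from st import *
state()'
python3 -m crank '[{"dp":[0.0001,-0.0026,0],"delta_rot":[0,0,0.0028],"fingers":-1},{"dp":[0,-0.0026,0],"delta_rot":[0,0,0.0028],"fingers":-1}]' >/dev/null; python3 -c "$S"
```

```text
t 18.38 R 0.0761 ang 135.1 tool 129.2 push 9.4 radial 0.6 fz 3.4 q6 2.11 gap 0.172 grip 49
```

The push is rising (9.4 N) and the pad has stopped descending, so it has touched the box. Continuing in 2° steps.

```bash
S='from st import *
state()'
python3 -m crank '[{"dp":[0.0001,-0.0026,0],"delta_rot":[0,0,0.0028],"fingers":-1},{"dp":[0,-0.0026,0],"delta_rot":[0,0,0.0028],"fingers":-1}]' >/dev/null; python3 -c "$S"
```

```text
t 18.55 R 0.0761 ang 133.3 tool 127.2 push 9.7 radial -0.2 fz 3.9 q6 2.15 gap 0.173 grip 49
```

```bash
S='from st import *
state()'
python3 -m crank '[{"dp":[0.0001,-0.0026,0],"delta_rot":[0,0,0.0028],"fingers":-1},{"dp":[0,-0.0026,0],"delta_rot":[0,0,0.0028],"fingers":-1}]' >/dev/null; python3 -c "$S"
```

```text
t 18.72 R 0.0760 ang 131.5 tool 125.1 push 10.6 radial 0.2 fz 4.5 q6 2.19 gap 0.175 grip 50
```

```bash
S='from st import *
state()'
python3 -m crank '[{"dp":[0.0001,-0.0026,0],"delta_rot":[0,0,0.0028],"fingers":-1},{"dp":[0,-0.0026,0],"delta_rot":[0,0,0.0028],"fingers":-1}]' >/dev/null; python3 -c "$S"
```

```text
t 18.88 R 0.0760 ang 129.8 tool 123.1 push 10.5 radial 0.2 fz 5.4 q6 2.23 gap 0.173 grip 50
```

```bash
S='from st import *
state()'
python3 -m crank '[{"dp":[0.0001,-0.0026,-0.0005],"delta_rot":[0,0,0.0028],"fingers":-1},{"dp":[0,-0.0026,-0.0005],"delta_rot":[0,0,0.0028],"fingers":-1}]' >/dev/null; python3 -c "$S"
```

```text
t 19.05 R 0.0759 ang 128.1 tool 121.1 push 10.6 radial 0.1 fz 1.0 q6 2.27 gap 0.172 grip 49
```

```bash
S='from st import *
state()'
python3 -m crank '[{"dp":[0.0001,-0.0026,0],"delta_rot":[0,0,0.0028],"fingers":-1},{"dp":[0,-0.0026,0],"delta_rot":[0,0,0.0028],"fingers":-1}]' >/dev/null; python3 -c "$S"
```

```text
t 19.22 R 0.0758 ang 126.3 tool 119.1 push 12.1 radial -0.9 fz 4.3 q6 2.31 gap 0.169 grip 50
```

```bash
S='from st import *
state()'
python3 -m crank '[{"dp":[0.0001,-0.0026,0],"delta_rot":[0,0,0.0028],"fingers":-1},{"dp":[0,-0.0026,0],"delta_rot":[0,0,0.0028],"fingers":-1}]' >/dev/null; python3 -c "$S"
```

```text
t 19.38 R 0.0758 ang 124.5 tool 117.1 push 11.9 radial 0.2 fz 3.5 q6 2.35 gap 0.173 grip 50
```

The push is about 4 N above free. Hold and check the relaxed value.

```bash
S='from st import *
state()'
python3 -m crank '[{"dp":[0,-0.0026,0],"delta_rot":[0,0,0.0028],"fingers":-1}]' >/dev/null; python3 -c "$S"
python3 -m crank '[{"dp":[0,0,0],"delta_rot":[0,0,0],"fingers":-1},{"dp":[0,0,0],"delta_rot":[0,0,0],"fingers":-1},{"dp":[0,0,0],"delta_rot":[0,0,0],"fingers":-1},{"dp":[0,0,0],"delta_rot":[0,0,0],"fingers":-1}]' >/dev/null; python3 -c "$S"
```

```text
t 19.47 R 0.0757 ang 123.6 tool 116.1 push 12.3 radial 0.1 fz 4.7 q6 2.37 gap 0.172 grip 50
t 19.80 R 0.0757 ang 123.5 tool 116.1 push 11.2 radial 0.6 fz 4.2 q6 2.37 gap 0.172 grip 50
```

```bash
S='from st import *
state()'
python3 -m crank '[{"dp":[0,0,0],"delta_rot":[0,0,0],"fingers":-1},{"dp":[0,0,0],"delta_rot":[0,0,0],"fingers":-1},{"dp":[0,0,0],"delta_rot":[0,0,0],"fingers":-1},{"dp":[0,0,0],"delta_rot":[0,0,0],"fingers":-1},{"dp":[0,0,0],"delta_rot":[0,0,0],"fingers":-1},{"dp":[0,0,0],"delta_rot":[0,0,0],"fingers":-1},{"dp":[0,0,0],"delta_rot":[0,0,0],"fingers":-1},{"dp":[0,0,0],"delta_rot":[0,0,0],"fingers":-1},{"dp":[0,0,0],"delta_rot":[0,0,0],"fingers":-1},{"dp":[0,0,0],"delta_rot":[0,0,0],"fingers":-1},{"dp":[0,0,0],"delta_rot":[0,0,0],"fingers":-1},{"dp":[0,0,0],"delta_rot":[0,0,0],"fingers":-1}]' >/dev/null; python3 st.py
```

```text
t 20.80 R 0.0757 ang 123.5 tool 116.1 push 11.6 radial 0.2 fz 4.9 q6 2.37 gap 0.171 grip 50
pad top z 211 [0.0734 0.0744 0.0758 0.077  0.0782]
```

The relaxed push (11.6 N) leaves some doubt about the added part. A short reverse step measures it independently: the forward/backward mean is the squeeze part.

```bash
S='from st import *
state()'
for k in 1; do python3 -m crank '[{"dp":[0,0.0026,0],"delta_rot":[0,0,-0.0028],"fingers":-1}]' >/dev/null; python3 -c "$S"; done
python3 -m crank '[{"dp":[0,0.0026,0],"delta_rot":[0,0,-0.0028],"fingers":-1}]' >/dev/null; python3 -c "$S"
python3 -m crank '[{"dp":[0,0.0026,0],"delta_rot":[0,0,-0.0028],"fingers":-1}]' >/dev/null; python3 -c "$S"
python3 -m crank '[{"dp":[0,0.0026,0],"delta_rot":[0,0,-0.0028],"fingers":-1}]' >/dev/null; python3 -c "$S"
```

```text
t 20.93 R 0.0757 ang 123.7 tool 117.1 push 6.7 radial 0.3 fz 2.4 q6 2.35 gap 0.176 grip 49
t 21.02 R 0.0757 ang 123.9 tool 118.1 push 3.7 radial 0.4 fz 0.4 q6 2.33 gap 0.172 grip 49
t 21.10 R 0.0756 ang 124.0 tool 119.1 push 0.7 radial 1.9 fz -0.4 q6 2.31 gap 0.173 grip 49
t 21.18 R 0.0756 ang 124.2 tool 120.1 push -1.7 radial 2.6 fz -0.6 q6 2.29 gap 0.171 grip 49
```

```bash
S='from st import *
state()'
python3 -m crank '[{"dp":[0,0.0026,0],"delta_rot":[0,0,-0.0028],"fingers":-1}]' >/dev/null; python3 -c "$S"
python3 -m crank '[{"dp":[0,0.0026,0],"delta_rot":[0,0,-0.0028],"fingers":-1}]' >/dev/null; python3 -c "$S"
python3 -m crank '[{"dp":[0,0.0026,0],"delta_rot":[0,0,-0.0028],"fingers":-1}]' >/dev/null; python3 -c "$S"
```

```text
t 21.27 R 0.0756 ang 124.4 tool 121.1 push -5.0 radial 4.0 fz -1.8 q6 2.27 gap 0.175 grip 49
t 21.35 R 0.0756 ang 125.1 tool 122.1 push -4.3 radial 4.7 fz -1.7 q6 2.25 gap 0.174 grip 49
t 21.43 R 0.0756 ang 126.0 tool 123.1 push -5.3 radial 3.7 fz -1.0 q6 2.23 gap 0.170 grip 49
```

The crank slides back at about -4.8 N and ran forward at 12, so the squeeze part is about 3.6 N (~45 N) and friction about 8.4 N. That confirms the estimate. I'll run forward to just past the earlier mark.

```bash
S='from st import *
state()'
python3 -m crank '[{"dp":[-0.0005,-0.0026,0],"delta_rot":[0,0,0.0028],"fingers":-1},{"dp":[-0.0005,-0.0026,0],"delta_rot":[0,0,0.0028],"fingers":-1},{"dp":[-0.0005,-0.0026,0],"delta_rot":[0,0,0.0028],"fingers":-1},{"dp":[-0.0005,-0.0026,0],"delta_rot":[0,0,0.0028],"fingers":-1},{"dp":[0,-0.0026,0],"delta_rot":[0,0,0.0028],"fingers":-1},{"dp":[0,-0.0026,0],"delta_rot":[0,0,0.0028],"fingers":-1}]' >/dev/null; python3 -c "$S"
python3 -m crank '[{"dp":[0,-0.0026,0],"delta_rot":[0,0,0.0028],"fingers":-1},{"dp":[0,-0.0026,0],"delta_rot":[0,0,0.0028],"fingers":-1}]' >/dev/null; python3 -c "$S"
```

```text
t 21.93 R 0.0757 ang 124.4 tool 117.1 push 11.4 radial 1.7 fz 5.0 q6 2.35 gap 0.178 grip 50
t 22.10 R 0.0757 ang 122.7 tool 115.0 push 12.4 radial 2.0 fz 6.0 q6 2.39 gap 0.175 grip 50
```

```bash
S='from st import *
state()'
python3 -m crank '[{"dp":[0,-0.0026,0],"delta_rot":[0,0,0.0028],"fingers":-1},{"dp":[0,-0.0026,0],"delta_rot":[0,0,0.0028],"fingers":-1}]' >/dev/null; python3 -c "$S"
```

```text
t 22.27 R 0.0756 ang 120.9 tool 113.0 push 13.1 radial 2.0 fz 5.7 q6 2.43 gap 0.173 grip 50
```

About 4.7 N above free (~58 N). I'll relax the push, open and lift straight off.

```bash

python3 -m crank '[{"dp":[0,0.0026,0],"delta_rot":[0,0,0],"fingers":-1},{"dp":[0,0.0026,0],"delta_rot":[0,0,0],"fingers":-1},{"dp":[0,0.0026,0],"delta_rot":[0,0,0],"fingers":-1},{"dp":[0,0.0020,0],"delta_rot":[0,0,0],"fingers":-1}]'
python3 -c "
from st import *
state()"
python3 -m crank '[{"dp":[0,0,0],"delta_rot":[0,0,0],"fingers":0.2},{"dp":[0,0,0],"delta_rot":[0,0,0],"fingers":0.2},{"dp":[0,0,0],"delta_rot":[0,0,0],"fingers":0.2},{"dp":[0,0,0],"delta_rot":[0,0,0],"fingers":0.2},{"dp":[0,0,0],"delta_rot":[0,0,0],"fingers":0.2},{"dp":[0,0,-0.03],"delta_rot":[0,0,0],"fingers":0.2},{"dp":[0,0,-0.05],"delta_rot":[0,0,0],"fingers":0.2},{"dp":[0,0,-0.05],"delta_rot":[0,0,0],"fingers":0.2},{"dp":[0,0,-0.05],"delta_rot":[0,0,0],"fingers":0.2},{"dp":[0,0,-0.05],"delta_rot":[0,0,0],"fingers":0.2},{"dp":[0,0,0],"delta_rot":[0,0,0],"fingers":0.2},{"dp":[0,0,0],"delta_rot":[0,0,0],"fingers":0.2}]' 30
python3 - <<'E'
from st import *
pad()
A=np.array([.554,-.1185]);ims=[]
for n in("wrist","scene"):
    c=manip.camera_model(n);p,d=manip.snapshot(n);X=cloud(d,c)
    hsv=cv2.cvtColor(p,cv2.COLOR_RGB2HSV).astype(int);H,S,V=hsv[...,0],hsv[...,1],hsv[...,2]
    red=((H<6)|(H>174))&(S>150)&(V>60)&(X[...,2]>.15)&(X[...,2]<.35)&(np.hypot(X[...,0]-A[0],X[...,1]-A[1])<.1)&(d>0);Q=X[red]
    for lo,hi in((.2,.22),(.22,.245),(.252,.27)):
        t=Q[(Q[:,2]>lo)&(Q[:,2]<hi)]
        if len(t)>3: m=t.mean(0);print(n,lo,len(t),m,np.hypot(*(m[:2]-A)))
    ye=(H>20)&(H<35)&(S>120)&(X[...,2]>.055)&(X[...,2]<.07)&(np.hypot(X[...,0]-A[0],X[...,1]-A[1])<.1)
    if ye.sum()>20:print(n,'box',cv2.minAreaRect((X[ye][:,:2]*1000).astype(np.float32)))
    ims.append(p if n=="wrist" else cv2.resize(p[130:290,180:340],(420,420)))
z=np.load('scene.npz')
cv2.imwrite("pics/end.png",cv2.resize(np.hstack(ims)[:,:,::-1],(794,340)))
E
```

```text
t: 22.6
tcp_pos: [0.5148, -0.054, 0.2923]
tool_rot: [0.834, -0.552, -0.001, 0.0]
force: [-1.2, 2.3, -0.6]
finger_gap: 0.17
gripper_force: 49.5
t 22.60 R 0.0755 ang 121.4 tool 112.9 push -0.2 radial 2.6 fz -0.6 q6 2.42 gap 0.170 grip 49
t: 23.6
tcp_pos: [0.5159, -0.0543, 0.409]
tool_rot: [0.834, -0.552, 0.002, -0.001]
force: [-1.4, 0.8, -0.7]
finger_gap: 0.599
gripper_force: 0.0
pad top z 209 [0.0732 0.0744 0.0759 0.077  0.0782]
wrist 0.2 31 [ 0.5164 -0.0591  0.2155] 0.07030554665414185
wrist 0.22 116 [ 0.5158 -0.0591  0.2329] 0.07065197672099005
wrist 0.252 321 [ 0.5135 -0.0539  0.2564] 0.07621184090816807
wrist box ((553.822998046875, -113.00715637207031), (98.51809692382812, 108.82568359375), 86.97278594970703)
scene 0.2 14 [ 0.5213 -0.0507  0.2144] 0.07529643289630648
scene 0.22 34 [ 0.5215 -0.0515  0.2325] 0.0744315151252288
scene 0.252 23 [ 0.5167 -0.053   0.2554] 0.07537336737017698
scene box ((564.0738525390625, -113.44792175292969), (100.03575897216797, 96.68201446533203), 87.2029037475586)
```

View pics/end.png

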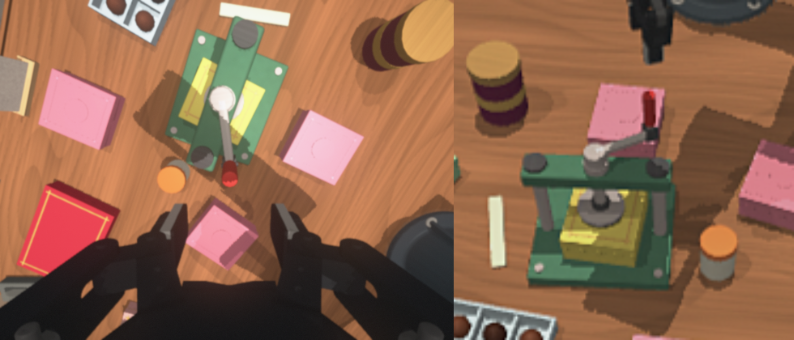

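The picture shows the handle standing upright at (649,108) in the right view, with the pad resting on the yellow box at (600,205). Bystanders are where they were and the gripper is clear. Handing in.

```bash
python3 -c "
from station import manip;print(manip.sign_off())"
```

```text
the job is handed in; nothing more can be done
None
```

I handed the job in: the press is clamped on the yellow box at an estimated 58 N (push about 4.7 N above free), with the handle upright, the gripper clear, and the box and bystanders looking unmoved in the last picture; sign-off returned no verdict.

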